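# Show the camera the back of a spectacle hinge in an inspection mirror

### The arm

A 6-joint arm with a two-finger parallel gripper is mounted at the origin on the work surface. World frame = base frame: x ahead of the robot, y to its left, z up, the work surface at z = 0. Lengths are in mm, angles in rad, forces in N, time in s.
With the tool pointing down it reaches from about 350 to 975 mm from the base axis. Payload 4.9 kg.
Tool frame: the origin (TCP) lies at the very end of the fingers, on their centre line; the grasp point (between the pads) lies 19 mm behind it (env.grasp_offset is the distance from the TCP to the grasp point, in mm); z points along the fingers, x is the direction in which the jaws open and shut, and the axes are right-handed (so a half turn about z gives the same grasp; the last joint's range is limited). The gripper opens to 85 mm and grips with 20 to 120 N. Pads are 22 mm wide; open, the fingers measure 114 mm over their backs; the gripper's body (76 mm by 85 mm) begins 54 mm behind the grasp point. The pads swing forward as they close: fully open they stand 13 mm farther back than shut.
Start: joints at [-1.253, 0.053, 1.613, -0, 1.476, -0.119], TCP at [264.394, -566.302, 231.304] pointing down, gripper open.
Joint ranges: [-3.01, 3.01], [-1.01, 2.22], [0.06, 2.58], [-1.02, 4.17], [0.09, 2.62], [-3.14, 3.14]. Speed limits (rad/s): [2.57, 2.57, 3.14, 3.14, 3.14, 3.14].

### API

Orientations are given as a unit quaternion [w, x, y, z].
In Python, from bench import env gives the robot as it stands.
- The arm moves only by the tool jog_arm, never from a script. Its argument "commands" is a list of rows, each an object of numbers: "tx", "ty", "tz": the shift along the tool's x, y, z in m; "rx", "ry", "rz": the turn, a rotation vector about the tool's x, y, z in degrees. In form: [{"tx": .., "ty": .., "tz": .., "rx": .., "ry": .., "rz": ..}, ...]. A call has 1 to 20 rows; each row is the pose to reach, as a shift and turn from the pose measured when the call began, along the tool's axes at that moment; what a row does not reach only later rows make up. A row lasts 1/10 s, in which the tool goes at most 50 mm and 8.59 degrees, less where a joint would pass 70% of its speed; a pose out of reach is approached as far as the arm can. A call with a gripper value outside its range is refused whole. "gripper" is the finger opening in m, from 0 to 0.0854, set as the call begins (left out, the last holds). The fingers move at their own pace and stop on an object; the grip force is fixed at half the most. Time passes only in rows, so rows that repeat a pose let the fingers close. It gives the time, the measured TCP pose, the force and the opening at its end, in the units of the state.
- env.get_obs(): the state, without advancing time (a new reading comes with each control period).
- env.capture(name): name is "side" or "top" or "wrist"; returns (picture, depth): 400x640x3 uint8, red, green, blue; 400x640 float32, mm along the optical axis (not along the pixel's ray), 0 where there is no reading.
- env.camera_params(name): a dict with "fx", "fy", "cx", "cy" (pixels), "R" (3x3) and "t" (3): a world point X has camera coordinates R X + t; the wrist camera has in their place "tool_from_camera" (4x4, takes a point from camera to tool coordinates, whose origin is the TCP and whose axes are the tool frame's). Camera axes: x right, y down, z forward; pixel columns grow to the right and rows downward; lengths in mm; the calibration is good to about 2 mm. A picture is of the moment at which its call begins: read the wrist's pose just before it. camera_params takes no time and is no camera call.
- env.sign_off(): hands the job in, once; it reports no verdict.
The state is a dict: "clock": time; "joint_positions": joint angles; "qd": joint speeds; "effort": joint torques, N m; "tool_pos": TCP position; "tcp_rot": TCP orientation; "force": force on the tool from outside, world axes, zero at the start; "moment": the same for the moment, N m; "grip_width": finger opening in mm.
Only numpy, scipy, OpenCV 4.12 (cv2) and the standard library are available. Lean on these libraries where they do the work, as an engineer would, in place of code of your own. Each camera call takes 0.05 s, during which the arm holds its last target. There are 200 camera calls.

### The job

The bench camera sees only the front of the spectacle frame in the vise. Take the inspection mirror out of the tool rack, hold the middle of its glass at the camera's focus point behind the frame, and angle it until the camera sees the red-painted hinge (it may be the left or the right one) in the middle of the glass. Finish still holding the mirror there, steady and free of everything else; do not bump the frame, vise or camera, and leave the other tools and things where they are.

Things in the scene. Friction and masses are not known exactly. Their poses are not given: they have to be found in the camera images.
- mirror: Inspection mirror, about 90 g, hanging in the rack, head down. Origin: on the handle's axis at the underside of its round steel shoulder (23 mm across, 6 mm high), which rests on the rack's board. z runs up the handle, x to where the glass looks when the head is straight; in the rack that is away from the notch's opening, within 12 degrees. Below: shank 13 mm thick to z = -13, then a 5 mm rod.
- mirror_grip (a point): On the axis of the mirror's black square handle, 80 mm above the shoulder's underside: a good place to grip. The handle is 12 x 12 mm, its sides along the mirror's x and y, and runs from 6 to 110 mm above the shoulder's underside. Neighbouring handles (up to 62 mm above the board) stand 55 mm away along the rack's y. Axes as mirror.
- mirror_head (a joint): Angle of the head on its stiff friction hinge (rad; axis along the mirror's y, 48 mm below its origin). 0: glass parallel to the handle, looking along the mirror's x; positive: glass looks up towards the handle by that angle. Starts anywhere from -0.1 to 0.3; may be left so, and stays (0.15 N m to turn).
- mirror_glass (a point): Centre of the round glass (face 40 mm across, steel rim, 4.5 mm thick), 24 mm from the head's hinge, 72 mm below the mirror's origin when straight. z points straight out of the glass (reflecting side, pale blue; the back is bare steel), x lies in the glass towards the handle.
- rack: Wooden tool rack, fixed, 250 mm along y; origin under its foot. Board 12 mm thick, top at z = 127, x -36 to 34 mm. Four 15 mm notches at y = -82.5, -27.5, 27.5, 82.5, open to -x; tools hang at x = 0, any tool in any notch. The mirror's head is wider than a notch: raise the mirror 10 to 15 mm, draw it out along the rack's -x by 80 mm or more, then lift.
- station: Inspection station, fixed: grey plate (x -100 to 245, y -70 to 70, 10 mm thick), origin at its underside below the clamped frame; x points to the camera, y left, z up. Blue slide-jaw vise: jaws x -30 to 32, y -50 to 50, top z = 61; screw and cross bar out to x = -100, z up to 45 mm. Camera on a column at x = 210, y = 45, 246 mm high.
- frame_top (a point): Teal spectacle front held upright in the vise, 5 mm thick, y -70 to 70 mm in the station's frame, its front to the camera (+x), its back to -x. This point: x = 0, y = 0, z = 99 mm in the station's frame, level with the top of the rims. Axes as station.
- focus (a point): The camera's focus point, in the middle of its picture, behind the frame and above it: at x = -58, y = 0, z = 140 mm in the station's frame. The middle of the glass belongs here.
- camera_lens (a point): Middle of the camera's front lens, at x = 165, y = 0, z = 194 mm in the station's frame; the camera looks straight at the focus point. The camera body lies behind it (+x), 44 mm wide.
- hinge_red: The red-painted hinge lug (12 x 12 mm, 10 mm deep) on the back of the frame, to be seen in the mirror; fixed. Origin: the middle of its rear face, at x = -12, z = 86 mm and y = +65 mm (left) or -65 mm (right) in the station's frame, changing from start to start.
- hinge_plain: The other, plain brass hinge lug, same shape, at the other end of the frame.
- aim_left (a point): At the focus point. Its z axis halves the angle between the line to the lens and the line to the LEFT hinge (y = +65): the way the glass must look to show that hinge. In the station's frame (0.888, 0.414, -0.200): 25 degrees left of its x, 11.5 degrees down. Its x axis points up in the glass.
- aim_right (a point): The same for the RIGHT hinge (y = -65): z axis (0.888, -0.414, -0.200) in the station's frame.
- screwdriver: Yellow-handled screwdriver hanging in the rack, handle 23 mm thick, 62 mm high above the board. To be left alone.
- needle_file: Needle file with a pale wooden handle hanging in the rack, 58 mm high above the board. To be left alone.
- nut_driver: Blue-handled nut driver hanging in the rack, 56 mm high above the board. To be left alone.
- cleaner: White bottle with a yellow label, 48 mm across, 150 mm high, standing on the bench. To be left alone.
- jar: Amber jar with a black cap, 60 mm across, 75 mm high. To be left alone.
- case: Dark red spectacle case, 160 x 62 x 44 mm. To be left alone.
- screw_tray: Green divided screw tray, 70 x 90 x 22 mm. To be left alone.
- pliers: Red-handled flat pliers lying on the bench, 170 mm long, 14 mm high. To be left alone.

How it is judged (in metres and radians):
On the way:
1. the mirror is in the gripper, clear of the rack (contact force between the fingers and mirror above 1 N and contact force between mirror and rack below 0.05 N and height (world z) of mirror above 0.16 m), for 0.2 s.
At the end, for the whole second after the job is handed in: The fingers hold the mirror, which touches neither station nor rack; the middle of its glass is within 12 mm of the focus point, the reflecting side towards the camera and within 0.1 rad of the direction that shows it the red hinge; at rest (under 20 mm/s and 0.15 rad/s) through the last second (contact force between the fingers and mirror above 1 N and distance between mirror_glass and focus below 0.012 m and z of camera_lens in the frame of mirror_glass above 0.15 m and ((y of hinge_red in the frame of station above 0 m and angle between the z axis of mirror_glass and the z axis of aim_left, either way round below 0.1 rad) or (y of hinge_red in the frame of station below 0 m and angle between the z axis of mirror_glass and the z axis of aim_right, either way round below 0.1 rad)) and contact force between mirror and station below 0.1 N and contact force between mirror and rack below 0.1 N and linear speed of mirror below 0.02 m/s and angular speed of mirror below 0.15 rad/s); the arm keeps its last pose, push and grip.
It fails at once if the frame, vise or camera is bumped (over 2 N) by the robot or the mirror (contact force between any of the arm, the fingers, mirror and station above 2 N or contact force between any of the arm, the fingers, mirror and hinge_red above 2 N or contact force between any of the arm, the fingers, mirror and hinge_plain above 2 N).
It fails at once if another tool or thing is displaced by more than 30 mm (distance of any of screwdriver, needle_file, nut_driver, cleaner, jar, case, screw_tray, pliers from where it was at the start of the episode above 0.03 m).
It also fails if it takes over 35 s, if anything falls off the work surface, if the arm or the gripper's body presses on something with over 40 N, if the wrist force passes 120 N, or if a joint passes its speed limit or range.

## Working session

There is one attempt and no reset: what is moved stays moved. The work goes in short steps, Python scripts to look and compute and a tool call to move; the robot and the scene stay as the last step left them, time stands still between calls to the robot, and variables do not carry over. Pictures are saved under pics/ and viewed, about 8 in all and at most 12, crops included, and the job is handed in when it is done.

Besides the shell and the picture viewer there is one more tool, called after ">>>" by a JSON object that holds its "fn" and its "kwargs". jog_arm: Moves the arm, as the interface text tells. Its arguments: {"type":"object","properties":{"commands":{"type":"array","items":{"type":"object","properties":{"tx":{"type":"number"},"ty":{"type":"number"},"tz":{"type":"number"},"rx":{"type":"number"},"ry":{"type":"number"},"rz":{"type":"number"}}}},"gripper":{"type":"number"}},"required":["commands"]}

```bash
mkdir -p pics; ls; python3 - <<'E'
from bench import env
import cv2,numpy as np
for n in("top","side"):
    p,d=env.capture(n); cv2.imwrite(f"pics/{n}0.png",p[...,::-1]); np.savez(f"{n}0.npz",p=p,d=d)
    print(n,env.camera_params(n))
print(env.camera_params("wrist"));print(env.get_obs())
E
```

```text
pics
top {'fx': 368.095647532155, 'fy': 368.095647532155, 'cx': 316.6564044444348, 'cy': 198.31584935476297, 'R': array([[-0.01668386, -0.99985954,  0.00159472],
       [-0.99515283,  0.01645068, -0.09695475],
       [ 0.0969149 , -0.00320457, -0.99528751]]), 't': array([ -23.69323057,  601.06422266, 1309.1644717 ])}
side {'fx': 434.8609074881234, 'fy': 434.8609074881234, 'cx': 320.99303976656, 'cy': 195.5806366907176, 'R': array([[ 0.89415344, -0.44757571, -0.01286907],
       [-0.28870461, -0.55432022, -0.78062714],
       [ 0.34225616,  0.70171581, -0.6248645 ]]), 't': array([-531.96094224,  284.03884074, 1128.38830698])}
{'fx': 309.46630651751565, 'fy': 309.46630651751565, 'cx': 323.29463609776764, 'cy': 188.33473324478967, 'tool_from_camera': array([[ 9.99999757e-01, -4.82373327e-05, -6.95640838e-04,
        -1.35382024e-01],
       [ 2.42328479e-04,  9.59466928e-01,  2.81821140e-01,
        -7.10066887e+01],
       [ 6.53850078e-04, -2.81821240e-01,  9.59466707e-01,
        -1.44050851e+02],
       [ 0.00000000e+00,  0.00000000e+00,  0.00000000e+00,
         1.00000000e+00]])}
{'clock': 0.1, 'joint_positions': array([-1.25300095e+00,  5.33273002e-02,  1.61416098e+00,  2.11352811e-06,
        1.47601023e+00, -1.19003581e-01]), 'qd': array([ 0.0003864 , -0.00190884, -0.00364113,  0.00012427, -0.00053646,
       -0.00152109]), 'effort': array([ 1.42716493e-03, -3.94906998e+01, -3.71363032e+01, -5.91450907e-05,
        3.91257025e-03, -1.30200925e-05]), 'tool_pos': array([ 264.22075241, -565.77587253,  230.16079684]), 'tcp_rot': array([-6.04444108e-04,  8.43516350e-01, -5.37102653e-01, -7.36693382e-04]), 'force': array([ 0.73586914, -0.13246126,  0.31554046]), 'moment': array([ 0.04499201, -0.03708323, -0.01007674]), 'grip_width': 84.98913485711941}
```

View pics/top0.png

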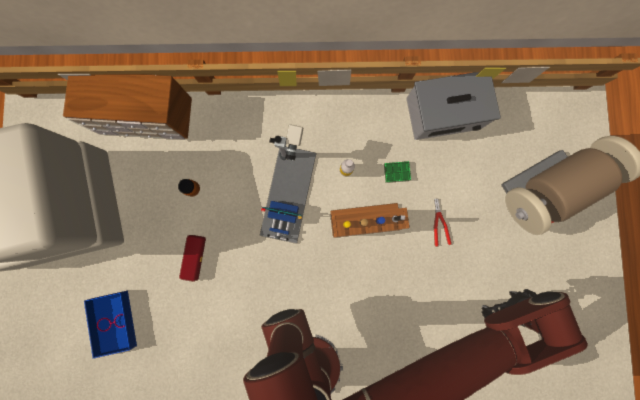

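View pics/side0.png

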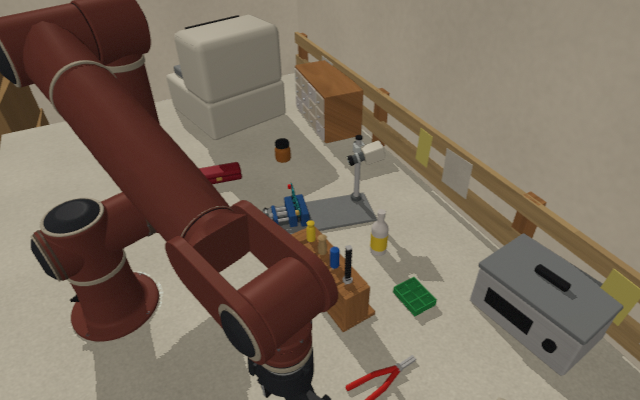

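The top view shows the station at (288,195), with its camera end at the top, and the rack at (370,220). The mirror is the black handle at about (400,218), in the notch at the right end. The side view has red at about (291,187) on the frame. Next I'll zoom in on both.

```bash
cat > h.py <<'E'
import numpy as np
from scipy.spatial.transform import Rotation as Rn
from bench import env
def cloud(n,d):
    c=env.camera_params(n); v,u=np.indices(d.shape)
    P=np.stack([(u-c['cx'])/c['fx']*d,(v-c['cy'])/c['fy']*d,d],-1)
    if n=='wrist':
        T=c['tool_from_camera']; o=env.get_obs(); q=o['tcp_rot']
        P=P@T[:3,:3].T+T[:3,3]
        return P@Rn.from_quat(q,scalar_first=True).as_matrix().T+o['tool_pos']
    return (P-c['t'])@c['R']
E
python3 - <<'E'
from h import *; import cv2
a=np.load('top0.npz');b=np.load('side0.npz')
A=cv2.resize(a['p'][120:260,250:430],None,fx=4,fy=4,interpolation=cv2.INTER_CUBIC)
B=cv2.resize(b['p'][170:330,250:390],None,fx=4,fy=4,interpolation=cv2.INTER_CUBIC)
cv2.imwrite('pics/c1.png',A[...,::-1]);cv2.imwrite('pics/c2.png',cv2.resize(B,(525,600))[...,::-1])
for n,f in(('top',a),('side',b)):
    P=cloud(n,f['d']);h=cv2.cvtColor(f['p'],cv2.COLOR_RGB2HSV)
    ok=f['d']>0; x=P[...,0];y=P[...,1];z=P[...,2]
    reg=ok&(x>250)&(x<900)&(y<300)&(y>-400)
    H,S,V=h[...,0],h[...,1],h[...,2]
    for nm,m in dict(red=((H<6)|(H>174))&(S>150)&(V>60),blue=(H>100)&(H<125)&(S>120),yellow=(H>22)&(H<32)&(S>150)&(z>60),teal=(H>80)&(H<98)&(S>80),black=(V<45)&(z>140)&(z<260),rack=(H>8)&(H<20)&(S>90)&(abs(z-127)<6)).items():
        m=m&reg
        k,l,s,c=cv2.connectedComponentsWithStats(m.astype('u1'))
        for i in range(1,k):
            if s[i,4]>=3: print(n,nm,s[i,4],c[i].round(),np.median(P[l==i],0).round(),P[l==i].min(0).round(),P[l==i].max(0).round())
E
```

```text
top red 8 [263. 209.] [560. 153.  95.] [557. 148.  86.] [564. 159.  98.]
top blue 186 [283. 207.] [569.  86.  62.] [550.  36.  55.] [590. 133.  68.]
top blue 164 [281. 216.] [536.  91.  62.] [515.  44.  54.] [555. 140.  69.]
top blue 39 [381. 220.] [ 513. -238.  183.] [ 503. -248.  163.] [ 522. -227.  188.]
top blue 46 [279. 231.] [484. 103.  47.] [477.  70.  39.] [496. 134.  55.]
top yellow 25 [346. 224.] [ 501. -126.  186.] [ 495. -135.  166.] [ 508. -120.  192.]
top teal 76 [282. 211.] [553.  89.  92.] [538.  35.  58.] [566. 142. 104.]
top black 36 [276. 139.] [768.  88. 245.] [760.  77. 211.] [774. 109. 252.]
top black 17 [292. 157.] [717.  43. 209.] [713.  37. 202.] [720.  53. 215.]
top rack 1206 [369. 221.] [ 511. -207.  127.] [ 464. -339.  121.] [554. -83. 133.]
side red 13 [289. 186.] [558. 148.  89.] [554. 145.  83.] [562. 154.  95.]
side blue 206 [303. 210.] [565.  50.  60.] [545.  32.  13.] [589. 131.  69.]
side blue 238 [291. 211.] [529.  67.  60.] [510.  40.  18.] [553. 139.  72.]
side blue 53 [274. 214.] [483.  94.  46.] [472.  68.  26.] [493. 131.  50.]
side blue 159 [
[... 197 characters left out ...]
 65.] [ 682. -169.   60.] [ 724. -140.   75.]
side teal 96 [295. 201.] [550.  81.  75.] [534.  17.   1.] [607. 241. 102.]
side black 26 [358. 137.] [764.  81. 247.] [756.  75. 242.] [774.  93. 249.]
side black 39 [351. 161.] [715.  38. 204.] [709.  33. 189.] [725.  49. 215.]
side black 147 [348. 264.] [ 515. -299.  188.] [ 510. -302.  142.] [ 522. -292.  233.]
side rack 319 [319. 249.] [ 502. -170.  128.] [ 476. -235.  121.] [539. -89. 133.]
side rack 137 [300. 235.] [ 482. -105.  127.] [ 462. -126.  122.] [505. -87. 131.]
side rack 216 [338. 271.] [ 510. -262.  127.] [ 490. -289.  121.] [ 545. -217.  133.]
side rack 498 [353. 286.] [ 523. -319.  127.] [ 483. -341.  121.] [ 555. -263.  131.]
```

View pics/c1.png

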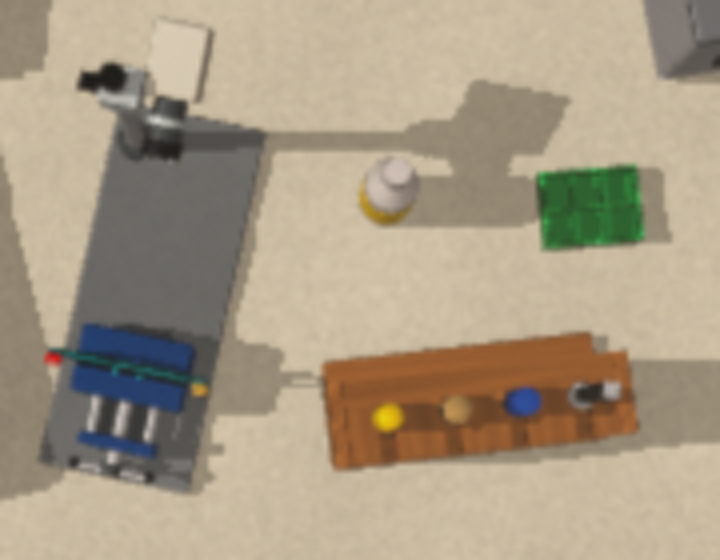

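View pics/c2.png

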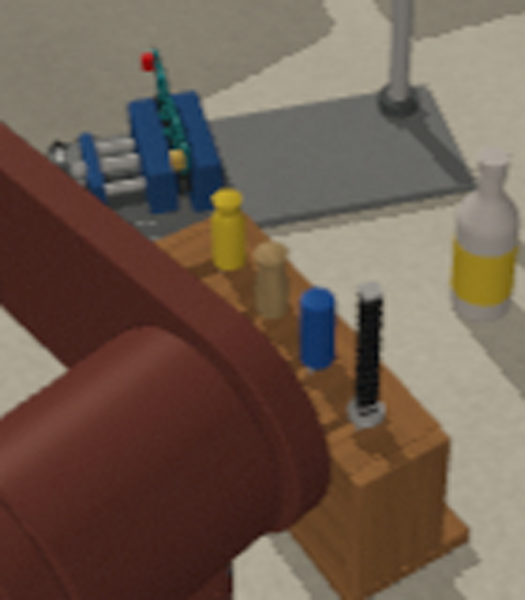

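The red hinge is on the left: red at world (560,153) and brass on the other end. I'll move above the mirror for a close look from the wrist camera, with the jaws turned along the rack's x.

>>> {"fn": "jog_arm", "kwargs": {"commands": [{"tz":-0.05,"rz":-8},{"tz":-0.1,"rz":-16,"tx":-0.01,"ty":-0.03},{"tx":-0.03,"ty":-0.07,"tz":-0.11,"rz":-24},{"tx":-0.05,"ty":-0.11,"tz":-0.11,"rz":-32},{"tx":-0.07,"ty":-0.15,"tz":-0.11,"rz":-40},{"tx":-0.09,"ty":-0.19,"tz":-0.11,"rz":-48},{"tx":-0.1,"ty":-0.23,"tz":-0.11,"rz":-56},{"tx":-0.12,"ty":-0.27,"tz":-0.11,"rz":-64},{"tx":-0.13,"ty":-0.31,"tz":-0.11,"rz":-69},{"tx":-0.137,"ty":-0.338,"tz":-0.11,"rz":-69},{"tx":-0.137,"ty":-0.338,"tz":-0.11,"rz":-69},{"tx":-0.137,"ty":-0.338,"tz":-0.11,"rz":-69},{"tx":-0.137,"ty":-0.338,"tz":-0.11,"rz":-69},{"tx":-0.137,"ty":-0.338,"tz":-0.11,"rz":-69}]}}

```text
invalid input at $.commands[0]: expected keys tx, ty, tz, rx, ry, rz
```

```bash
python3 - <<'E'
from h import *; import cv2
o=env.get_obs(); print(o['tool_pos'],o['tcp_rot'],o['clock'],o['joint_positions'])
p,d=env.capture('wrist'); np.savez('w1.npz',p=p,d=d); cv2.imwrite('pics/w1.png',p[...,::-1])
P=cloud('wrist',d); np.save('w1P.npy',P)
# rack top rectangle
hsv=cv2.cvtColor(p,cv2.COLOR_RGB2HSV)
def rect(m,P): 
    r=cv2.minAreaRect(P[m][:,:2].astype('f4')); print(m.sum(),r,cv2.boxPoints(r).round(1).tolist())
m=(abs(P[...,2]-127)<4)&(hsv[...,1]>80); print('rack');rect(m,P)
t=np.load('top0.npz');T=cloud('top',t['d']);ht=cv2.cvtColor(t['p'],cv2.COLOR_RGB2HSV)
print('plate top');m=(abs(T[...,2]-10)<6)&(ht[...,1]<40)&(ht[...,2]<120)&(T[...,0]>430)&(T[...,0]<830)&(abs(T[...,1]-80)<120)
k,l,s,c=cv2.connectedComponentsWithStats(m.astype('u1'));i=1+np.argmax(s[1:,4]);rect(l==i,T)
# handle top
m=(P[...,2]>205)&(abs(P[...,0]-512)<60)&(abs(P[...,1]+299)<60); print('handle'); rect(m,P); print(P[m].min(0),P[m].max(0))
E
```

```text
[ 264.22075241 -565.77587253  230.16079684] [-6.04444108e-04  8.43516350e-01 -5.37102653e-01 -7.36693382e-04] 0.1 [-1.25300095e+00  5.33273002e-02  1.61416098e+00  2.11352811e-06
  1.47601023e+00 -1.19003581e-01]
rack
0 ((0.0, 0.0), (0.0, 0.0), 0.0) [[0.0, 0.0], [0.0, 0.0], [0.0, 0.0], [0.0, 0.0]]
plate top
1795 ((673.1378784179688, 59.541847229003906), (136.28488159179688, 238.9226531982422), 76.97783660888672) [[541.4000244140625, 20.100000381469727], [774.2000122070312, -33.79999923706055], [804.9000244140625, 99.0], [572.0999755859375, 152.8000030517578]]
handle
0 ((0.0, 0.0), (0.0, 0.0), 0.0) [[0.0, 0.0], [0.0, 0.0], [0.0, 0.0], [0.0, 0.0]]Traceback (most recent call last):
  File "<stdin>", line 14, in <module>
    return umr_minimum(a, axis, None, out, keepdims, initial, where)
ValueError: zero-size array to reduction operation minimum which has no identity
```

View pics/w1.png

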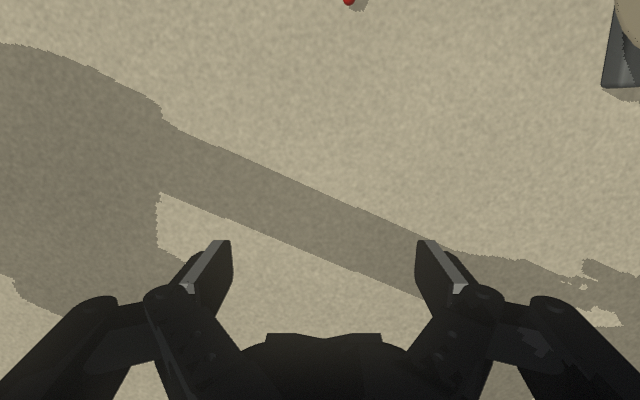

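The arm hadn't moved, because every row needs all six keys. The picture shows only bench between the fingers, with the tips near (222,245) and (425,245). I'll resend the move.

>>> {"fn": "jog_arm", "kwargs": {"commands": [{"tx":0,"ty":0,"tz":-0.05,"rx":0,"ry":0,"rz":-8},{"tx":-0.01,"ty":-0.03,"tz":-0.1,"rx":0,"ry":0,"rz":-16},{"tx":-0.03,"ty":-0.07,"tz":-0.11,"rx":0,"ry":0,"rz":-24},{"tx":-0.05,"ty":-0.11,"tz":-0.11,"rx":0,"ry":0,"rz":-32},{"tx":-0.07,"ty":-0.15,"tz":-0.11,"rx":0,"ry":0,"rz":-40},{"tx":-0.09,"ty":-0.19,"tz":-0.11,"rx":0,"ry":0,"rz":-48},{"tx":-0.1,"ty":-0.23,"tz":-0.11,"rx":0,"ry":0,"rz":-56},{"tx":-0.12,"ty":-0.27,"tz":-0.11,"rx":0,"ry":0,"rz":-64},{"tx":-0.13,"ty":-0.31,"tz":-0.11,"rx":0,"ry":0,"rz":-69},{"tx":-0.137,"ty":-0.338,"tz":-0.11,"rx":0,"ry":0,"rz":-69},{"tx":-0.137,"ty":-0.338,"tz":-0.11,"rx":0,"ry":0,"rz":-69},{"tx":-0.137,"ty":-0.338,"tz":-0.11,"rx":0,"ry":0,"rz":-69},{"tx":-0.137,"ty":-0.338,"tz":-0.11,"rx":0,"ry":0,"rz":-69}]}}

```text
clock: 1.45
tool_pos: [511.9, -299.6, 340.4]
tcp_rot: [-0.001, 0.999, 0.035, -0.001]
force: [-0.4, 0.2, -0.5]
grip_width: 85.5
```

```bash
python3 - <<'E'
from h import *; import cv2
o=env.get_obs(); print(o['tool_pos'],Rn.from_quat(o['tcp_rot'],scalar_first=True).as_matrix().round(3),o['clock'],o['joint_positions'])
p,d=env.capture('wrist'); np.savez('w1.npz',p=p,d=d); cv2.imwrite('pics/w2.png',p[...,::-1])
P=cloud('wrist',d); np.save('w1P.npy',P)
hsv=cv2.cvtColor(p,cv2.COLOR_RGB2HSV)
def rect(m,P): 
    r=cv2.minAreaRect(P[m][:,:2].astype('f4')); print(m.sum(),r,cv2.boxPoints(r).round(1).tolist())
m=(d>0)&(abs(P[...,2]-127)<4)&(hsv[...,1]>80); print('rack');rect(m,P)
for z0 in(137,160,185,210,230):
  m=(d>0)&(abs(P[...,2]-z0)<12)&(abs(P[...,0]-512)<35)&(abs(P[...,1]+299)<35); print('handle',z0,m.sum()); 
  if m.sum()>3:rect(m,P)
E
```

```text
[ 511.92352942 -299.56203565  340.38541207] [[ 0.998  0.069 -0.001]
 [ 0.069 -0.998  0.001]
 [-0.001 -0.002 -1.   ]] 1.45 [-6.55095265e-01 -6.30504473e-02  1.54899681e+00  4.73897508e-04
  1.65741918e+00 -7.24245094e-01]
rack
9243 ((510.6764221191406, -236.16778564453125), (70.06663513183594, 207.46011352539062), 5.462226867675781) [[465.8999938964844, -136.1999969482422], [485.70001220703125, -342.79998779296875], [555.4000244140625, -336.1000061035156], [535.7000122070312, -129.60000610351562]]
handle 137 2523
2523 ((512.6987915039062, -298.9996337890625), (69.9955825805664, 68.55343627929688), 89.99505615234375) [[478.3999938964844, -334.0], [547.0, -334.0], [547.0, -264.0], [478.3999938964844, -264.0]]
handle 160 55
55 ((517.692626953125, -293.067626953125), (8.015555381774902, 12.201935768127441), 84.95771026611328) [[511.29998779296875, -296.5], [523.4000244140625, -297.6000061035156], [524.0999755859375, -289.6000061035156], [512.0, -288.5]]
handle 185 67
67 ((516.58935546875, -290.54437255859375), (14.381767272949219, 6.1326003074646), 25.545381546020508) [[508.79998779296875, -290.8999938964844], [511.3999938964844, -296.3999938964844], [524.4000244140625, -290.20001220703125], [521.7999877929688, -284.70001220703125]]
handle 210 84
84 ((516.2703247070312, -290.3625793457031), (14.02775764465332, 6.825242042541504), 25.61111831665039) [[508.5, -290.29998779296875], [511.3999938964844, -296.5], [524.0999755859375, -290.3999938964844], [521.0999755859375, -284.29998779296875]]
handle 230 301
301 ((517.49169921875, -295.3305969238281), (12.748017311096191, 12.382999420166016), 84.47879791259766) [[510.70001220703125, -301.1000061035156], [523.0, -302.29998779296875], [524.2999877929688, -289.6000061035156], [511.8999938964844, -288.3999938964844]]
```

View pics/w2.png

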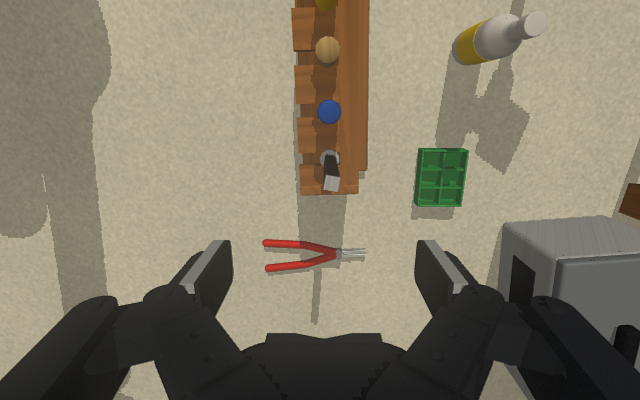

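The wrist view shows the mirror's handle top at about (333,183), the last tool in the rack, which is yawed +5.5°. The handle's yaw is about −5.5°. I'll move to just above it and refine from there.

>>> {"fn": "jog_arm", "kwargs": {"commands": [{"tx":0.003,"ty":-0.002,"tz":0.04,"rx":0,"ry":0,"rz":5},{"tx":0.0058,"ty":-0.0031,"tz":0.085,"rx":0,"ry":0,"rz":9.5},{"tx":0.0058,"ty":-0.0031,"tz":0.085,"rx":0,"ry":0,"rz":9.5},{"tx":0.0058,"ty":-0.0031,"tz":0.085,"rx":0,"ry":0,"rz":9.5},{"tx":0.0058,"ty":-0.0031,"tz":0.085,"rx":0,"ry":0,"rz":9.5}]}}

```text
clock: 2.0
tool_pos: [518.0, -297.5, 258.9]
tcp_rot: [0.001, 0.999, -0.048, 0.001]
force: [-0.6, 0.1, 1.2]
grip_width: 85.4
```

```bash
python3 - <<'E'
from h import *; import cv2
o=env.get_obs(); R=Rn.from_quat(o['tcp_rot'],scalar_first=True).as_matrix(); print(o['tool_pos'],R.round(3))
p,d=env.capture('wrist'); P=cloud('wrist',d); cv2.imwrite('pics/w3.png',p[...,::-1])
for z0 in (225,232,234):
  m=(d>0)&(P[...,2]>z0)&(P[...,2]<242)&(np.hypot(P[...,0]-517.5,P[...,1]+296)<14)
  r=cv2.minAreaRect(P[m][:,:2].astype('f4')); print(m.sum(),r,np.median(P[m],0),np.argwhere(m).mean(0))
T=(P-o['tool_pos'])@R
print('in tool',np.median(T[m],0))
E
```

```text
[ 518.04887674 -297.45978425  258.91073974] [[ 0.995 -0.097  0.003]
 [-0.097 -0.995 -0.001]
 [ 0.003  0.001 -1.   ]]
578 ((517.7659301757812, -294.94219970703125), (12.617879867553711, 11.829724311828613), 84.39791107177734) [ 517.8918008  -292.66033347  239.14173711] [219.67301038 323.01211073]
501 ((517.8311767578125, -294.9512634277344), (12.636391639709473, 11.634072303771973), 84.16622161865234) [ 517.80503037 -293.73307922  239.27450706] [221.51896208 323.03592814]
471 ((517.7694702148438, -294.94189453125), (12.612920761108398, 11.572423934936523), 84.45956420898438) [ 517.88357203 -294.26633436  239.31119882] [222.24203822 323.06581741]
in tool [-0.58298173 -3.10284843 19.60330892]
```

View pics/w3.png

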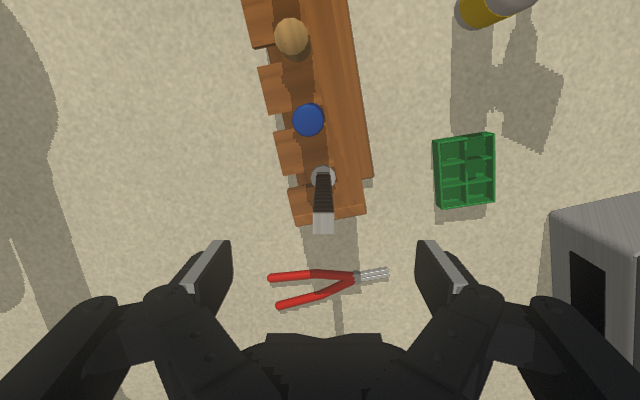

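The handle is now square to the jaws. Its top face is at (323,222), and it sits 2.5 mm off along the tool's −y. I'll descend and grip.

>>> {"fn": "jog_arm", "kwargs": {"commands": [{"tx":-0.0005,"ty":-0.0025,"tz":0.02,"rx":0,"ry":0,"rz":0},{"tx":-0.0005,"ty":-0.0025,"tz":0.045,"rx":0,"ry":0,"rz":0},{"tx":-0.0005,"ty":-0.0025,"tz":0.067,"rx":0,"ry":0,"rz":0},{"tx":-0.0005,"ty":-0.0025,"tz":0.067,"rx":0,"ry":0,"rz":0},{"tx":-0.0005,"ty":-0.0025,"tz":0.067,"rx":0,"ry":0,"rz":0},{"tx":-0.0005,"ty":-0.0025,"tz":0.067,"rx":0,"ry":0,"rz":0}]}}

```text
clock: 2.65
tool_pos: [519.5, -296.0, 195.4]
tcp_rot: [0.002, 0.999, -0.048, 0.004]
force: [-0.1, -0.5, 0.1]
grip_width: 85.5
```

>>> {"fn": "jog_arm", "kwargs": {"commands": [{"tx":0,"ty":0,"tz":0,"rx":0,"ry":0,"rz":0},{"tx":0,"ty":0,"tz":0,"rx":0,"ry":0,"rz":0},{"tx":0,"ty":0,"tz":0,"rx":0,"ry":0,"rz":0},{"tx":0,"ty":0,"tz":0,"rx":0,"ry":0,"rz":0},{"tx":0,"ty":0,"tz":0,"rx":0,"ry":0,"rz":0},{"tx":0,"ty":0,"tz":0,"rx":0,"ry":0,"rz":0},{"tx":0,"ty":0,"tz":0,"rx":0,"ry":0,"rz":0},{"tx":0,"ty":0,"tz":0,"rx":0,"ry":0,"rz":0},{"tx":0,"ty":0,"tz":0,"rx":0,"ry":0,"rz":0},{"tx":0,"ty":0,"tz":0,"rx":0,"ry":0,"rz":0}], "gripper": 0}}

```text
clock: 3.65
tool_pos: [519.4, -296.0, 195.4]
tcp_rot: [0.002, 0.999, -0.048, 0.004]
force: [-0.3, 0.3, 0.6]
grip_width: 11.1
```

>>> {"fn": "jog_arm", "kwargs": {"commands": [{"tx":0,"ty":0,"tz":-0.006,"rx":0,"ry":0,"rz":0},{"tx":0,"ty":0,"tz":-0.013,"rx":0,"ry":0,"rz":0},{"tx":0,"ty":0,"tz":-0.013,"rx":0,"ry":0,"rz":0},{"tx":-0.02,"ty":0.004,"tz":-0.013,"rx":0,"ry":0,"rz":0},{"tx":-0.039,"ty":0.0076,"tz":-0.013,"rx":0,"ry":0,"rz":0},{"tx":-0.059,"ty":0.0115,"tz":-0.013,"rx":0,"ry":0,"rz":0},{"tx":-0.078,"ty":0.015,"tz":-0.013,"rx":0,"ry":0,"rz":0},{"tx":-0.098,"ty":0.019,"tz":-0.013,"rx":0,"ry":0,"rz":0},{"tx":-0.098,"ty":0.019,"tz":-0.013,"rx":0,"ry":0,"rz":0}]}}

```text
clock: 4.55
tool_pos: [418.6, -305.6, 207.7]
tcp_rot: [0.002, 0.999, -0.049, 0.003]
force: [1.0, -1.0, -0.7]
grip_width: 11.3
```

>>> {"fn": "jog_arm", "kwargs": {"commands": [{"tx":0,"ty":0,"tz":-0.04,"rx":0,"ry":0,"rz":0},{"tx":0,"ty":0,"tz":-0.08,"rx":0,"ry":0,"rz":0},{"tx":0,"ty":0,"tz":-0.12,"rx":0,"ry":0,"rz":0},{"tx":0,"ty":0,"tz":-0.16,"rx":0,"ry":0,"rz":0},{"tx":0,"ty":0,"tz":-0.16,"rx":0,"ry":0,"rz":0},{"tx":0,"ty":0,"tz":-0.16,"rx":0,"ry":0,"rz":0}]}}

```text
clock: 5.15
tool_pos: [418.4, -305.0, 369.1]
tcp_rot: [0.003, 0.999, -0.049, 0.005]
force: [-0.0, 0.1, -0.4]
grip_width: 11.2
```

```bash
python3 - <<'E'
from h import *; import cv2
o=env.get_obs(); R=Rn.from_quat(o['tcp_rot'],scalar_first=True).as_matrix(); print(o['tool_pos'],R.round(3),o['grip_width'])
p,d=env.capture('wrist'); P=cloud('wrist',d); T=(P-o['tool_pos'])@R
np.savez('w4.npz',p=p,d=d,T=T)
a=cv2.resize(p[100:300,220:420],None,fx=3,fy=3,interpolation=cv2.INTER_NEAREST)
s,ds=env.capture('side');np.savez('s4.npz',p=s,d=ds)
cv2.imwrite('pics/w4.png',a[...,::-1])
for v in range(120,260,6):
    print(v,[(u,*T[v,u].round().astype(int)) for u in range(295,355,4) if d[v,u]>0 and abs(T[v,u,0])<45 and abs(T[v,u,1])<30 and T[v,u,2]<190])
E
```

```text
[ 418.36702402 -305.0103705   369.11514235] [[ 0.995 -0.098  0.009]
 [-0.098 -0.995 -0.007]
 [ 0.01   0.006 -1.   ]] 11.151420097566097
120 []
126 []
132 []
138 []
144 []
150 []
156 [(319, np.int64(-6), np.int64(-21), np.int64(140)), (323, np.int64(-2), np.int64(-21), np.int64(138))]
162 [(319, np.int64(-6), np.int64(-16), np.int64(134)), (323, np.int64(-2), np.int64(-17), np.int64(128))]
168 [(319, np.int64(-6), np.int64(-10), np.int64(137)), (323, np.int64(-2), np.int64(-13), np.int64(125))]
174 [(319, np.int64(-6), np.int64(-4), np.int64(138)), (323, np.int64(-2), np.int64(-8), np.int64(121))]
180 [(319, np.int64(-5), np.int64(-4), np.int64(114)), (323, np.int64(-2), np.int64(-5), np.int64(113)), (327, np.int64(2), np.int64(-4), np.int64(116))]
186 [(319, np.int64(-4), np.int64(-12), np.int64(68)), (323, np.int64(-2), np.int64(-13), np.int64(65)), (327, np.int64(2), np.int64(1), np.int64(115))]
192 [(311, np.int64(-10), np.int64(-9), np.int64(64)), (315, np.int64(-7), np.int64(-9), np.int64(64)), (319, np.int64(-4), np.int64(-9), np.int64(63)), (323, np.int64(-2), np.int64(-9), np
[... 5310 characters left out ...]
299, np.int64(-11), np.int64(-11), np.int64(-33)), (303, np.int64(-9), np.int64(-11), np.int64(-33)), (307, np.int64(-8), np.int64(-11), np.int64(-33)), (311, np.int64(-6), np.int64(-7), np.int64(-26)), (315, np.int64(-5), np.int64(-7), np.int64(-25)), (319, np.int64(-3), np.int64(-7), np.int64(-26)), (323, np.int64(-1), np.int64(-7), np.int64(-24)), (327, np.int64(0), np.int64(-7), np.int64(-26)), (331, np.int64(2), np.int64(-7), np.int64(-25)), (335, np.int64(4), np.int64(-7), np.int64(-25)), (339, np.int64(5), np.int64(-11), np.int64(-32)), (343, np.int64(7), np.int64(-11), np.int64(-33)), (347, np.int64(8), np.int64(-11), np.int64(-32)), (351, np.int64(10), np.int64(-11), np.int64(-32))]
```

View pics/w4.png

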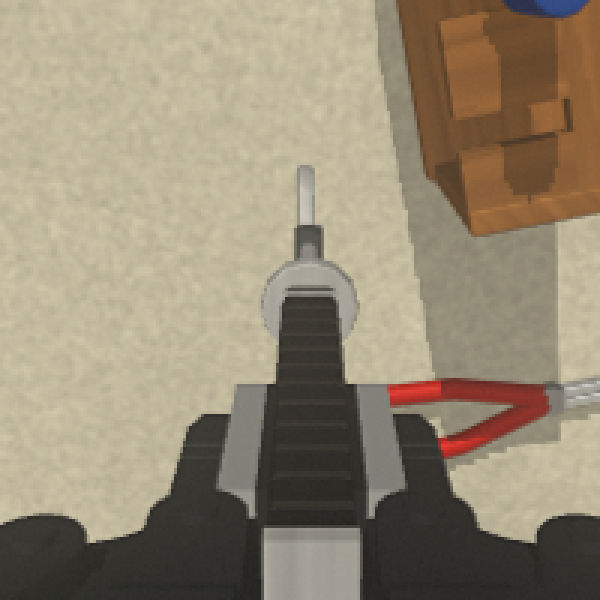

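The mirror is held with its head nearly straight and seen edge-on: rim at crop (305,195), shoulder at (310,300). Next I'll measure the head angle from the rim.

```bash
python3 - <<'E'
from h import *; import cv2
f=np.load('w4.npz');p,d,T=f['p'],f['d'],f['T']
g=cv2.cvtColor(p,cv2.COLOR_RGB2HSV)[...,1].astype(int)
for v in range(153,182,2):
    m=[(u,*T[v,u].round(1).tolist()) for u in range(305,345) if 0<d[v,u] and T[v,u,2]<160 and abs(T[v,u,0])<30]
    print(v,m[:1],m[-1:],'z med',np.median([q[3] for q in m]) if m else '', p[v,314:331].mean(-1).astype(int).tolist())
s=np.load('s4.npz');P=cloud('side',s['d'])
m=(s['d']>0)&(np.hypot(P[...,0]-418,P[...,1]+305)<60)&(P[...,2]<320)&(P[...,2]>180)
vv,uu=np.nonzero(m);print(len(vv),uu.min(),uu.max(),vv.min(),vv.max())
cv2.imwrite('pics/s4.png',cv2.resize(s['p'][vv.min()-60:vv.max()+30,uu.min()-50:uu.max()+50],None,fx=4,fy=4,interpolation=cv2.INTER_CUBIC)[...,::-1])
E
```

```text
153 [] [] z med  [170, 171, 174, 178, 180, 180, 184, 185, 183, 180, 179, 177, 175, 179, 178, 180, 180]
155 [(320, -4.7, -21.6, 138.9)] [(323, -2.0, -21.5, 139.5)] z med 139.55 [177, 179, 181, 187, 183, 162, 140, 140, 139, 149, 172, 178, 177, 179, 181, 183, 184]
157 [(319, -5.6, -20.1, 137.2)] [(324, -1.1, -19.9, 138.1)] z med 135.35 [182, 185, 183, 183, 174, 135, 159, 156, 153, 144, 137, 188, 182, 179, 179, 179, 175]
159 [(319, -5.5, -19.2, 132.3)] [(324, -1.1, -18.9, 133.8)] z med 132.25 [181, 182, 183, 176, 164, 138, 171, 161, 159, 154, 149, 178, 175, 176, 181, 183, 182]
161 [(319, -5.6, -16.7, 135.4)] [(324, -1.1, -17.6, 130.8)] z med 130.35000000000002 [181, 178, 175, 175, 168, 141, 181, 171, 167, 162, 150, 178, 180, 182, 182, 182, 179]
163 [(319, -5.6, -14.9, 135.4)] [(324, -1.0, -16.1, 129.6)] z med 128.8 [175, 174, 175, 173, 164, 145, 195, 188, 181, 169, 161, 187, 179, 173, 176, 179, 179]
165 [(319, -5.6, -13.2, 134.6)] [(324, -1.0, -14.6, 127.8)] z med 127.1 [176, 174, 175, 178, 175, 145, 192, 189, 184, 173, 141, 182, 181, 178, 180, 182, 181]
167 [(319, -5.6, -11.1, 135.5)] [
[... 511 characters left out ...]
5 [178, 176, 177, 178, 173, 144, 191, 194, 191, 182, 151, 183, 182, 182, 176, 173, 178]
175 [(319, -5.4, -7.4, 119.8)] [(326, 0.7, -7.7, 118.6)] z med 118.95 [175, 180, 186, 186, 167, 95, 88, 70, 71, 70, 75, 93, 101, 150, 179, 175, 176]
177 [(319, -5.3, -7.0, 114.2)] [(327, 1.5, -6.6, 115.9)] z med 113.9 [181, 183, 187, 177, 109, 77, 86, 86, 85, 85, 82, 76, 73, 112, 185, 177, 176]
179 [(319, -5.3, -5.2, 114.6)] [(327, 1.5, -4.9, 115.5)] z med 112.8 [181, 182, 186, 179, 109, 78, 87, 85, 87, 86, 86, 85, 81, 111, 182, 179, 177]
181 [(319, -5.3, -3.2, 115.2)] [(327, 1.6, -3.1, 115.8)] z med 113.3 [185, 179, 178, 168, 107, 79, 91, 114, 119, 122, 99, 86, 79, 110, 183, 180, 181]
225 302 312 238 278
```

View pics/s4.png

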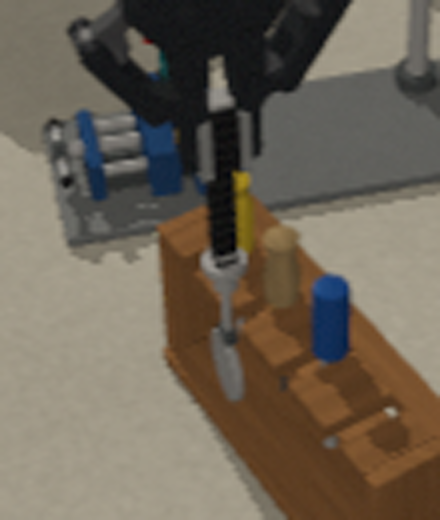

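The side view shows the head hanging nearly in line under the shoulder, at crop (230,365). The wrist edges give a head angle of about 0, so I'll check that with a plane fit to the side depth.

```bash
python3 - <<'E'
from h import *; import cv2
s=np.load('s4.npz');P=cloud('side',s['d'])
o=env.get_obs(); R=Rn.from_quat(o['tcp_rot'],scalar_first=True).as_matrix()
T=(P-o['tool_pos'])@R
m=(s['d']>0)&(np.hypot(T[...,0],T[...,1])<35)&(T[...,2]>117)&(T[...,2]<168)
k,l,st,c=cv2.connectedComponentsWithStats(m.astype('u1'));i=1+np.argmax(st[1:,4]);m=l==i;print(st[i],c[i])
e=cv2.erode(m.astype('u1'),np.ones((3,3)))>0
for mm in(m,e):
    Q=T[mm];c=np.median(Q,0);A=np.c_[Q[:,1:]-c[1:],np.ones(len(Q))]
    w=np.ones(len(Q))
    for _ in range(10):
        x=np.linalg.lstsq(A*w[:,None],Q[:,0]*w,rcond=None)[0];r=Q[:,0]-A@x;w=1/(1+abs(r))
    print(len(Q),c,'x slope per y,z',x[:2],'rms',r.std(), Q.min(0),Q.max(0))
mh=(s['d']>0)&(abs(T[...,0])<20)&(abs(T[...,1])<20)&(T[...,2]>20)&(T[...,2]<55);Q=T[mh];print(len(Q),Q.mean(0),np.polyfit(Q[:,2],Q[:,0],1),np.polyfit(Q[:,2],Q[:,1],1))
E
```

```text
[304 260   8  19  84] [307.9047619 269.25     ]
84 [ -4.42285009   4.69783937 134.17087448] x slope per y,z [ 0.02056332 -0.03137864] rms 1.1756565873525355 [ -5.47876107 -19.96295437 117.27444686] [1.29258416e-01 1.78428899e+01 1.54188293e+02]
36 [ -4.38093539   6.89076458 133.22990156] x slope per y,z [ 0.00532475 -0.01101711] rms 0.5839602651898614 [ -5.47205638  -9.86506296 119.16078612] [ -2.25230245  16.81581436 145.52591929]
95 [-2.46538152  2.50803983 37.18214153] [-1.56946379e-04 -2.45954592e+00] [0.01553086 1.93056904]
```

The head angle is 0 within about 0.02 rad, and the glass centre in tool coordinates is about (−1, −0.5, 140). Next I'll refine the station pose and compute the move.

```bash
cat > goal.py <<'E'
from h import *
def goal(sx,sy,yaw,g=(-1,-.5,140),up=0):
    S=Rn.from_euler('z',yaw,degrees=True).as_matrix()
    F=S@[-58,0,140]+[sx,sy,0]; n=S@np.array([.888,.414,-.2]);n/=np.linalg.norm(n)
    z=np.array([0,0,-1.])+0; z-=n*(z@n); z/=np.linalg.norm(z)
    G=np.c_[n,np.cross(z,n),z]; t=F-G@np.array(g)+[0,0,up]
    o=env.get_obs();R=Rn.from_quat(o['tcp_rot'],scalar_first=True).as_matrix()
    print('focus',F.round(1),'tcp goal',t.round(1),'shift mm',(R.T@(t-o['tool_pos'])).round(1),'rotvec deg',np.degrees(Rn.from_matrix(R.T@G).as_rotvec()).round(2))
    gl=o['tool_pos']+R@np.array(g);print('glass now',gl.round(1),'err',np.linalg.norm(gl-F).round(1),'ang',np.arccos(np.clip(R[:,0]@n,-1,1)).round(3))
E
python3 - <<'E'
from goal import *; import cv2
for n in('top','side'):
    t=np.load(n+'0.npz');T=cloud(n,t['d']);h=cv2.cvtColor(t['p'],cv2.COLOR_RGB2HSV)
    b=(h[...,0]>100)&(h[...,0]<125)&(h[...,1]>120)&(abs(T[...,2]-61)<4)&(T[...,0]>505)&(T[...,0]<600)&(abs(T[...,1]-85)<70)
    r=cv2.minAreaRect(T[b][:,:2].astype('f4'));print(n,b.sum(),r)
    m=(abs(T[...,2]-10)<4)&(h[...,1]<45)&(h[...,2]<125)&(T[...,0]>580)&(T[...,0]<830)&(abs(T[...,1]-60)<120)
    k,l,s,c=cv2.connectedComponentsWithStats(m.astype('u1'));i=1+np.argmax(s[1:,4]);r=cv2.minAreaRect(T[l==i][:,:2].astype('f4'));print(' plate',s[i,4],r,cv2.boxPoints(r).round(1).tolist())
    e=(T[...,2]>70)&(T[...,2]<106)&(h[...,1]>80)&(h[...,0]>75)&(h[...,0]<100)&(T[...,0]>510)&(T[...,0]<600)&(abs(T[...,1]-85)<75)
    Q=T[e];f=np.polyfit(Q[:,1],Q[:,0],1);print(' frame',len(Q),Q.mean(0),'yaw',-np.degrees(np.arctan(f[0])), 'x at y=88',np.polyval(f,88))
goal(551,88,-13); goal(551,88,-13,up=60)
E
```

```text
top 294 ((553.055419921875, 88.51013946533203), (97.40420532226562, 58.28675842285156), 76.67501831054688)
 plate 1523 ((678.1357421875, 58.753944396972656), (137.32093811035156, 229.61978149414062), 77.274658203125) [[551.0, 17.100000381469727], [775.0, -33.5], [805.2000122070312, 100.4000015258789], [581.2999877929688, 151.0]]
 frame 57 [551.10878734  88.92367722  92.66754974] yaw -12.725416210725134 x at y=88 550.9001970956792
side 283 ((550.3429565429688, 85.97296142578125), (100.02959442138672, 60.57611846923828), 77.42298126220703)
 plate 1628 ((690.0203857421875, 54.08806228637695), (142.95631408691406, 202.25355529785156), 76.64463806152344) [[575.0999755859375, 7.900000095367432], [771.9000244140625, -38.79999923706055], [804.9000244140625, 100.30000305175781], [608.0999755859375, 147.0]]
 frame 59 [547.48484624  78.96106809  90.99987668] yaw -12.710460479600332 x at y=88 549.5235916372951
focus [494.5 101.  140. ] tcp goal [522.9 106.6 277. ] shift mm [  64.1 -419.5   88.2] rotvec deg [ -1.59 -11.72 -17.59]
glass now [ 417.2 -304.2  225.8] err 421.4 ang 0.369
focus [494.5 101.  140. ] tcp goal [522.9 106.6 337. ] shift mm [  64.5 -419.4   28.2] rotvec deg [ -1.59 -11.72 -17.59]
glass now [ 417.2 -304.2  225.8] err 421.4 ang 0.369
```

>>> {"fn": "jog_arm", "kwargs": {"commands": [{"tx":0,"ty":-0.02,"tz":0,"rx":0,"ry":0,"rz":0},{"tx":0,"ty":-0.055,"tz":0,"rx":0,"ry":0,"rz":0},{"tx":0,"ty":-0.09,"tz":0,"rx":0,"ry":-1,"rz":-2},{"tx":0.01,"ty":-0.125,"tz":0.002,"rx":-0.2,"ry":-2,"rz":-4},{"tx":0.015,"ty":-0.16,"tz":0.004,"rx":-0.4,"ry":-3,"rz":-6},{"tx":0.02,"ty":-0.195,"tz":0.006,"rx":-0.6,"ry":-4,"rz":-8},{"tx":0.025,"ty":-0.23,"tz":0.008,"rx":-0.8,"ry":-5,"rz":-10},{"tx":0.03,"ty":-0.265,"tz":0.01,"rx":-1,"ry":-6,"rz":-12},{"tx":0.035,"ty":-0.3,"tz":0.014,"rx":-1.2,"ry":-8,"rz":-14},{"tx":0.04,"ty":-0.335,"tz":0.018,"rx":-1.4,"ry":-9,"rz":-16},{"tx":0.05,"ty":-0.37,"tz":0.022,"rx":-1.5,"ry":-10.5,"rz":-17},{"tx":0.06,"ty":-0.4,"tz":0.028,"rx":-1.6,"ry":-11.7,"rz":-17.6},{"tx":0.0645,"ty":-0.4194,"tz":0.028,"rx":-1.6,"ry":-11.7,"rz":-17.6},{"tx":0.0645,"ty":-0.4194,"tz":0.028,"rx":-1.6,"ry":-11.7,"rz":-17.6},{"tx":0.0645,"ty":-0.4194,"tz":0.028,"rx":-1.6,"ry":-11.7,"rz":-17.6},{"tx":0.0645,"ty":-0.4194,"tz":0.028,"rx":-1.6,"ry":-11.7,"rz":-17.6},{"tx":0.0645,"ty":-0.4194,"tz":0.028,"rx":-1.6,"ry":-11.7,"rz":-17.6}]}}

```text
clock: 6.95
tool_pos: [522.7, 105.8, 337.1]
tcp_rot: [0.011, 0.99, 0.103, -0.1]
force: [-0.3, 0.1, -0.6]
grip_width: 10.7
```

```bash
python3 - <<'E'
from goal import *; import cv2
p,d=env.capture('wrist');cv2.imwrite('pics/w5.png',p[...,::-1]);P=cloud('wrist',d);np.savez('w5.npz',p=p,d=d,P=P)
h=cv2.cvtColor(p,cv2.COLOR_RGB2HSV)
b=(h[...,0]>100)&(h[...,0]<125)&(h[...,1]>120)&(abs(P[...,2]-61)<5)
print(b.sum(),cv2.minAreaRect(P[b][:,:2].astype('f4')))
r=((h[...,0]<6)|(h[...,0]>174))&(h[...,1]>150)&(P[...,2]>70)&(P[...,2]<110);print('red',r.sum(),np.median(P[r],0) if r.any() else '')
goal(551,88,-13)
E
```

```text
2421 ((551.8905639648438, 88.13702392578125), (98.24263000488281, 59.490543365478516), 77.15033721923828)
red 83 [558.53094096 152.95983942  93.55262301]
focus [494.5 101.  140. ] tcp goal [522.9 106.6 277. ] shift mm [12.3 -0.8 59. ] rotvec deg [ 0.01 -0.03 -0.06]
glass now [494.4 100.2 200.3] err 60.3 ang 0.001
```

View pics/w5.png

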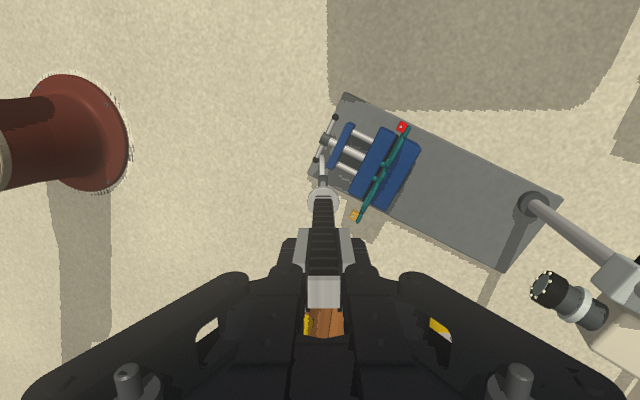

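The wrist view confirms the station pose (vise centre within 1 mm) and shows the red lug at (402,127). I'll go straight down 60 mm.

>>> {"fn": "jog_arm", "kwargs": {"commands": [{"tx":0.003,"ty":-0.0002,"tz":0.015,"rx":0,"ry":0,"rz":0},{"tx":0.006,"ty":-0.0004,"tz":0.03,"rx":0,"ry":0,"rz":0},{"tx":0.009,"ty":-0.0006,"tz":0.045,"rx":0,"ry":0,"rz":0},{"tx":0.0123,"ty":-0.0008,"tz":0.059,"rx":0,"ry":0,"rz":0},{"tx":0.0123,"ty":-0.0008,"tz":0.059,"rx":0,"ry":0,"rz":0},{"tx":0.0123,"ty":-0.0008,"tz":0.059,"rx":0,"ry":0,"rz":0},{"tx":0.0123,"ty":-0.0008,"tz":0.059,"rx":0,"ry":0,"rz":0},{"tx":0.0123,"ty":-0.0008,"tz":0.059,"rx":0,"ry":0,"rz":0},{"tx":0.0123,"ty":-0.0008,"tz":0.059,"rx":0,"ry":0,"rz":0}]}}

```text
clock: 7.9
tool_pos: [523.3, 106.7, 277.8]
tcp_rot: [0.011, 0.99, 0.103, -0.099]
force: [0.3, 0.7, -0.5]
grip_width: 11.0
```

```bash
python3 - <<'E'
from goal import *; import cv2
goal(551,88.2,-13)
s,d=env.capture('side');w,dw=env.capture('wrist');P=cloud('side',d)
o=env.get_obs(); R=Rn.from_quat(o['tcp_rot'],scalar_first=True).as_matrix();T=(P-o['tool_pos'])@R
m=(d>0)&(np.hypot(T[...,0],T[...,1])<30)&(T[...,2]>117)&(T[...,2]<166)
k,l,st,c=cv2.connectedComponentsWithStats(m.astype('u1'));i=1+np.argmax(st[1:,4]);m=l==i;Q=T[m]
print(m.sum(),Q.min(0).round(1),Q.max(0).round(1),np.median(Q,0).round(1),'slope',np.polyfit(Q[:,2],Q[:,0],1).round(3))
W=(cloud('wrist',dw)-o['tool_pos'])@R
for v in(155,157,163,169,173): 
    q=[(u,W[v,u].round(1).tolist()) for u in range(305,345) if 0<dw[v,u] and 100<W[v,u,2]<160]; print(v,q[:1],q[-1:])
print(o['clock'],o['qd'].round(4),o['force'],o['grip_width'])
a=s[130:260,230:390];cv2.imwrite('pics/s6.png',cv2.resize(a,None,fx=4,fy=4,interpolation=cv2.INTER_CUBIC)[...,::-1])
E
```

```text
focus [494.5 101.2 140. ] tcp goal [522.9 106.8 277. ] shift mm [-0.1 -0.2  0.9] rotvec deg [ 0.02 -0.12 -0.06]
glass now [495.1 101.1 140.8] err 1.0 ang 0.002
87 [ -9.  -23.3 117.5] [ -1.7  16.4 157.9] [ -4.3  -1.4 137.4] slope [-0.008 -3.281]
155 [(320, [-4.0, -21.2, 137.1])] [(323, [-1.2, -21.0, 138.0])]
157 [(319, [-4.9, -19.8, 134.2])] [(324, [-0.3, -19.4, 136.6])]
163 [(319, [-4.9, -14.0, 135.5])] [(324, [-0.3, -15.7, 127.2])]
169 [(319, [-5.0, -7.6, 138.8])] [(324, [-0.3, -11.2, 123.0])]
173 [(319, [-5.0, -3.9, 138.3])] [(324, [-0.4, -8.0, 121.3])]
8.0 [-0.0003  0.0024  0.0029 -0.0013 -0.0009 -0.0001] [-0.6508596  -0.28013365 -0.76913279] 11.180842967347726
```

View pics/s6.png

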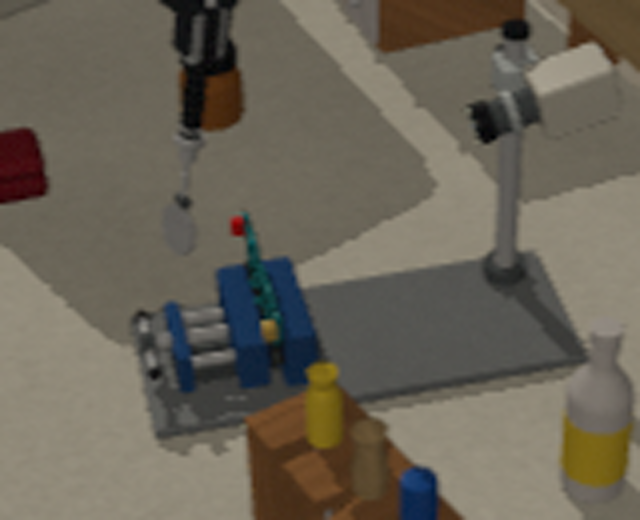

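The side view shows the glass at crop (180,225), above and behind the frame, clear of everything and back towards us. All checks agree, so I'm handing in.

```bash
python3 -c "
from bench import env; env.sign_off(); print(env.get_obs()['clock'])"
```

```text
the job is handed in; nothing more can be done
the job is handed in; nothing more can be done
```

The mirror is in the gripper with its glass at the focus point, angled at the red hinge, and I handed the job in about 8 s into the 35 s limit. I found the red hinge on the left (+y). I gripped the mirror by its handle and drew it out of the rack's end notch. I left the head as found, at about 0 ± 0.02 rad.

My last checks before hand-in:
- **Position:** the middle of the glass was about 1 mm from the focus point I worked out.
- **Direction:** the glass was about 0.002 rad off by the tool pose. A depth fit to the head put it within about 0.02 rad of straight.
- **Station pose:** the top, side and wrist views agreed to about 2–3 mm.
- **Steadiness:** the arm was at rest, with no contact force beyond noise. The grip was holding at 11 mm.

I could not see the bench camera's own picture. That the reflecting side faces it rests on the rack orientation you gave and on a side view that I took to show the plain steel back. My first move call was refused because its rows lacked some keys, and nothing moved.

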